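# Push the drill case home into its bay in the instrument tray

## Robot

A 6-joint arm with a two-finger parallel gripper is mounted at the origin on the work surface. World frame = base frame: x ahead of the robot, y to its left, z up, the work surface at z = 0. Lengths are in m, angles in rad, forces in N, time in s.
With the tool pointing down it reaches from about 0.35 to 0.775 m from the base axis. Payload 5.5 kg.
Tool frame: the origin (TCP) lies between the finger pads; the fingertips stand 11 mm ahead of it and the grasp point (between the pads) lies 8 mm behind it; z points along the fingers, y is the line along which they close (so a half turn about z gives the same grasp; the last joint's range is limited). The gripper opens to 85 mm and grips with 20 to 120 N. Pads are 22 mm wide; open, the fingers measure 114 mm over their backs; the gripper's body (76 mm by 85 mm) begins 54 mm behind the grasp point. The pads swing forward as they close: fully open they stand 13 mm farther back than shut.
Start: joints at [0.989, 0.313, 0.046, 1.304, 0, 1.431], TCP at [0.246, 0.52, 0.242] pointing down, gripper open.
Joint ranges: [-2.76, 2.76], [-0.86, 1.69], [-1.03, 1.26], [-2.2, 2.34], [-1.47, 1.5], [-3.14, 3.14]. Speed limits (rad/s): [2.57, 2.57, 3.14, 3.14, 3.14, 3.14].

## Interface

Orientations are given as a unit quaternion [x, y, z, w].
In Python, from bench import ctrl gives the robot as it stands. The module is installed in compiled form; this text tells all that it offers.
- The arm moves only by the tool arm_command, never from a script. Its argument "plan" is a list that holds one entry, the list of rows, each a list of 7 numbers: the shift along the tool's x, y, z normalised to -1 to 1, where 1 is 0.06 m, then the turn, a rotation vector about the tool's x, y, z normalised to -1 to 1, where 1 is 0.5 rad, then the closure, from 0 (fully open) to 1 (shut). A call has 1 to 10 rows; each row shifts and turns the commanded pose from where the row before left it, along the tool's axes as they then stand; what a row does not reach is not made up. A row lasts 1/8 s, in which the tool goes at most 62.5 mm and 10.7 degrees, less where a joint would pass 70% of its speed; a pose out of reach is approached as far as the arm can. A call with a number of a shift or a turn outside -1 to 1 is refused whole. A call with a gripper value outside its range is refused whole. The fingers move at their own pace and stop on an object; "force" is the grip in N (left out, the last holds). Time passes only in rows, so rows that do not move let the fingers close. It gives the time, the measured TCP pose, the force, the opening and the grip force at its end, in the units of the state.
- ctrl.state(): the state, without advancing time (a new reading comes with each control period).
- ctrl.get_image(name): name is "scene" or "top"; returns the picture (384x512x3 uint8, red, green, blue); there is no depth.
- ctrl.calibration(name): a dict with "fx", "fy", "cx", "cy" (pixels), "xyz" and "attitude" of the camera in the world. Camera axes: x right, y down, z forward; pixel columns grow to the right and rows downward; lengths in m; the calibration is good to about 2 mm. A picture is of the moment at which its call begins. calibration takes no time and is no camera call.
- ctrl.sign_off(): hands the job in; it is judged then, once.
The state is a dict: "t": time; "joint_pos": joint angles; "qvel": joint speeds; "joint_torque": joint torques, N m; "tool_pos": TCP position; "tcp_rot": TCP orientation; "ft_force": force on the tool from outside, world axes, zero at the start; "torque": the same for the moment, N m; "gripper_width": finger opening in m; "grip_force": force on a finger pad.
Only numpy, scipy, OpenCV 4.12 (cv2) and the standard library are available. Lean on these libraries where they do the work, as an engineer would, in place of code of your own. Each camera call takes 0.05 s, during which the arm holds its last target. There are 200 camera calls.

## Task

The flat steel drill case lies askew in the open end of the instrument tray. With the fingertips, push it along the tray floor through the narrow gap between the green silicone holders and on until its front end rests against the end bracket of the bay. Do not lift or tip the case and leave the other instruments as they lie.

Things in the scene. Friction and masses are not known exactly. Their poses are not given: they have to be found in the camera images.
- case: Closed stainless drill case with a dark perforated lid, 130 long x 96 wide x 28 mm high, upright corners rounded to 12 mm, about 0.25 to 0.5 kg, loose, lying flat on the tray floor. Origin: centre of its underside; x along its 130 mm length towards its front end (the end that enters the bay first), y across its width, z up.
- case_nose (a point): Middle of the front end face of the case, half-way up (65 mm ahead of the case's centre, 14 mm above its underside); axes as the case.
- tray: Fixed perforated steel instrument tray, 540 x 255 mm outside, walls 3 mm thick, rim 52 mm above the table; its floor, on which the case slides, is 8 mm above the table. Origin: its centre, at table height; x along its length, y across. The case starts in the open -x half; the bay is in the +x half on the +y side, beside two green combs with instruments, 34 mm high, on the -y side.
- bay: Fixed bay, parallel to the tray, its place varies: two pairs of green silicone holders (14 mm thick, rounded ends, 41 mm high, on low side rails), each pair with a clear gap of 102 mm, and a green end bracket 30 mm high. Origin: on the tray floor, mid-gap at the entry pair's front edge; x is the way to push, y across. Entry pair x = 0 to 40 mm, inner pair 85 to 125, end bracket's face x = 140.
- bay_stop (a point): Middle of the face of the end bracket that the case's front end comes to rest against, 14 mm above the tray floor and 140 mm past the bay's origin; x points in the direction of pushing, y across the gap.
- driver: Bystander: screwdriver with blue handle (26 mm thick, 240 mm long in all), lying along the tray in the combs. Origin on its axis, 60 mm from the handle's end.
- reamer: Bystander: steel reamer, 10 mm thick, 233 mm long, lying along the tray in the combs. Origin about its middle, on the axis.
- sleeve: Bystander: dark blue drill sleeve, 12 mm thick, 224 mm long, lying along the tray in the combs next to the wall. Origin about its middle, on the axis.
- osteotome: Bystander: flat steel osteotome, 170 long x 18 wide x 12 mm, lying along the tray on its floor, beside the -y wall of the open end. Origin: about its middle, at its underside.
- gallipot: Bystander: small steel cup, 44 mm across and 32 mm high, standing on the tray floor near the -y wall before the combs. Origin: centre of its underside.
- chuck_key: Bystander: steel T-shaped chuck key, 70 mm across and 70 mm long, 19 mm high, lying on the tray floor beyond the end bracket. Origin: at its underside, 24 mm from its cross bar.
- lock_clip: Bystander: green container lock clip, 45 x 30 x 17 mm, lying on the table to the right of the tray. Origin: centre of its underside.
There are look-alikes about, which are no part of the job. What is shaped like the case but purple is not meant.

How it is judged:
By the outcome, as a careful person would: the job done as asked, in the order asked, and still so for the second after the job is handed in, with the robot touching nothing.
It also fails if it takes over 48 s, if anything falls off the work surface, if the arm or the gripper's body presses on something with over 40 N, if the wrist force passes 120 N, or if a joint passes its speed limit or range.

## Working session

There is one attempt and no reset: what is moved stays moved. The work goes in short steps, Python scripts to look and compute and a tool call to move; the robot and the scene stay as the last step left them, time stands still between calls to the robot, and variables do not carry over. Pictures are saved under pics/ and viewed, at most 10 in all, crops included, and the job is handed in when it is done.

Besides the shell and the picture viewer there is one more tool, called in YAML: its name, and indented under it one key for each argument. arm_command: Moves the arm, as the interface text tells. Its arguments: {"type":"object","properties":{"plan":{"type":"array"},"force":{"type":"number"}},"required":["plan"]}

```bash
mkdir -p pics; python3 - <<'E'
from bench import ctrl
import cv2
for n in("scene","top"):
    cv2.imwrite(f"pics/{n}0.png",cv2.resize(ctrl.get_image(n)[:,:,::-1],(800,600),interpolation=cv2.INTER_CUBIC)); print(n,ctrl.calibration(n))
print(ctrl.state())
E
```

```text
scene {'fx': 409.58145897146403, 'fy': 409.58145897146403, 'cx': 254.5515170330673, 'cy': 191.37082761646613, 'xyz': array([1.17394734, 0.44440461, 0.65482707]), 'attitude': array([ 0.36198673,  0.80683822, -0.43077978, -0.18001798])}
top {'fx': 400.19766818043917, 'fy': 400.19766818043917, 'cx': 258.4952270519261, 'cy': 191.4690335357338, 'xyz': array([ 0.26777803, -0.17531276,  1.2980502 ]), 'attitude': array([ 0.71416141, -0.69309267,  0.06927655, -0.06925891])}
{'t': 0.1, 'joint_pos': array([ 9.89396543e-01,  3.13874797e-01,  4.50842705e-02,  1.30359242e+00,
       -1.47654200e-05,  1.43116557e+00]), 'qvel': array([ 0.0004388 , -0.00113712,  0.00173322, -0.00062645, -0.00043153,
        0.00117809]), 'joint_torque': array([ 1.64657184e-03, -4.81725883e+01,  2.99243528e+01,  1.27433069e-02,
       -1.64252410e-04, -3.62279295e-06]), 'tool_pos': array([0.24562023, 0.51941413, 0.24152336]), 'tcp_rot': array([ 2.19092657e-01,  9.75703735e-01, -7.44914833e-04, -2.72936457e-04]), 'ft_force': array([-0.46364797, -0.03621621,  0.7608135 ]), 'torque': array([ 0.0522851 , -0.01905472,  0.04585569]), 'grip_force': 0.0, 'gripper_width': 0.085866653886774}
```

View pics/top0.png

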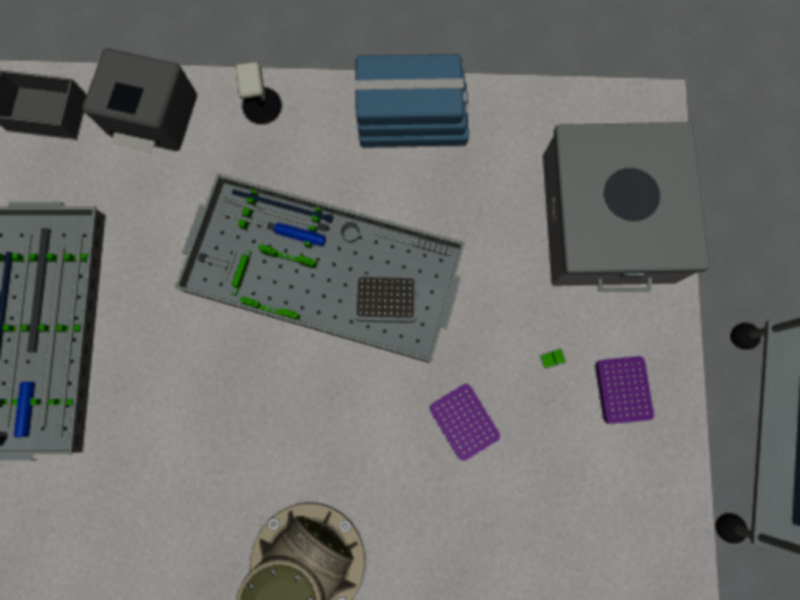

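View pics/scene0.png

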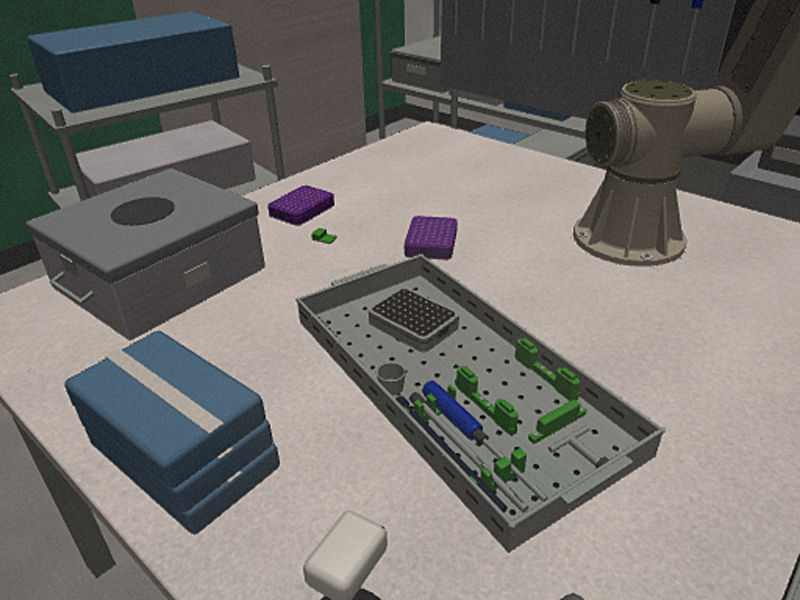

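The case candidates in the top picture are the dark perforated box in the tray (386,298), and two purple boxes at (465,422) and (625,390). Only the dark-lidded one in the tray's open end fits; the purple ones are excluded. The bay is the green set at left, with its bracket at (241,272) and holders at (262–315,255) and (243–298,308). I'll confirm the case and measure in an enlarged crop.

```bash
cat > h.py <<'E'
from bench import ctrl
import cv2, numpy as np
from scipy.spatial.transform import Rotation as R
def ray(n,px,z):
    c=ctrl.calibration(n); px=np.atleast_2d(px).astype(float)
    d=np.c_[(px[:,0]-c["cx"])/c["fx"],(px[:,1]-c["cy"])/c["fy"],np.ones(len(px))]
    d=R.from_quat(c["attitude"]).apply(d); return c["xyz"]+d*((z-c["xyz"][2])/d[:,2])[:,None]
def proj(n,P):
    c=ctrl.calibration(n); q=R.from_quat(c["attitude"]).inv().apply(np.atleast_2d(P)-c["xyz"])
    return np.c_[q[:,0]/q[:,2]*c["fx"]+c["cx"],q[:,1]/q[:,2]*c["fy"]+c["cy"]]
E
python3 - <<'E'
from h import *
im=ctrl.get_image("top")[:,:,::-1]; cv2.imwrite("pics/rawtop.png",im)
s=ctrl.get_image("scene")[:,:,::-1]; cv2.imwrite("pics/rawscene.png",s)
cv2.imwrite("pics/c1.png",cv2.resize(im[105:235,110:300],(798,546),interpolation=cv2.INTER_CUBIC))
cv2.imwrite("pics/c2.png",cv2.resize(s[160:350,185:430],(774,600),interpolation=cv2.INTER_CUBIC))
for n,m in(("top",im),("scene",s)):
    hsv=cv2.cvtColor(m,cv2.COLOR_BGR2HSV); g=cv2.inRange(hsv,(45,120,50),(80,255,255))
    k,l,st,ce=cv2.connectedComponentsWithStats(g)
    for i in range(1,k):
        if st[i,4]>8: print(n,st[i],ce[i].round(1),ray(n,ce[i],.035)[0].round(3))
E
```

```text
top [160 120   4   4  12] [161.5 121.8] [0.746 0.158 0.035]
top [158 126   4   4  14] [159.5 127.5] [0.725 0.163 0.035]
top [155 133   6   6  25] [157.2 135.1] [0.699 0.169 0.035]
top [202 132   4   3   9] [203.1 133.2] [0.71  0.018 0.035]
top [200 137   4   5  14] [201.3 139.2] [0.689 0.022 0.035]
top [152 140   6   6  23] [154.4 142.5] [0.673 0.176 0.035]
top [198 144   4   4  12] [199.3 145.5] [0.667 0.028 0.035]
top [195 155   4   3   9] [196.3 155.9] [0.631 0.035 0.035]
top [165 156  17   9  70] [172.6 160.1] [0.615 0.112 0.035]
top [  7 162   5   5  22] [  9.1 164. ] [0.586 0.643 0.035]
top [ 19 162   4   5  18] [ 20.3 164.1] [0.586 0.606 0.035]
top [ 29 162   6   5  20] [ 31.2 163.8] [0.588 0.571 0.035]
top [ 41 162   5   5  21] [ 42.6 164. ] [0.589 0.534 0.035]
top [ 52 162   4   5  18] [ 53.3 163.8] [0.59  0.499 0.035]
top [148 163  12  26 107] [153.  173.6] [0.567 0.172 0.035]
top [183 163   3   3   9] [184. 164.] [0.603 0.074 0.035]
top [187 163  16   8  68] [194.6 166.4] [0.596 0.039 0.035]
top [154 190  16   9  63] [160.9 193.5] [0.503 0.142 0.035]
top [176 197  15   7  
[... 1180 characters left out ...]
0.51  0.111 0.035]
scene [292 234  39  45 353] [312.5 256.3] [0.615 0.087 0.035]
scene [356 236  15  15  74] [364.3 241.4] [0.499 0.147 0.035]
scene [287 246   5   9  20] [289.  249.8] [0.632 0.036 0.035]
scene [358 247  10   8  18] [362.  251.1] [0.53  0.159 0.035]
scene [273 252   9  13  40] [277.2 257.9] [0.669 0.033 0.035]
scene [339 252  36  31 293] [356.5 267.5] [0.582 0.176 0.035]
scene [265 256  10  14  43] [268.6 261.4] [0.689 0.026 0.035]
scene [327 287  10  15  80] [332.1 293.4] [0.675 0.177 0.035]
scene [316 293  14  16  98] [322.2 299.4] [0.7   0.171 0.035]
scene [308 300  10  14  53] [312.3 306. ] [0.726 0.167 0.035]
scene [301 305   5   5   9] [303.2 306.8] [0.738 0.155 0.035]
```

View pics/c1.png

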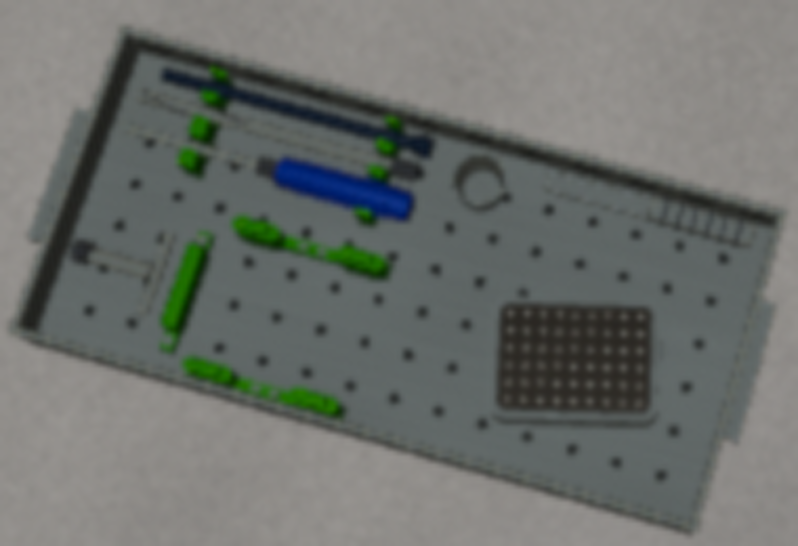

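View pics/c2.png

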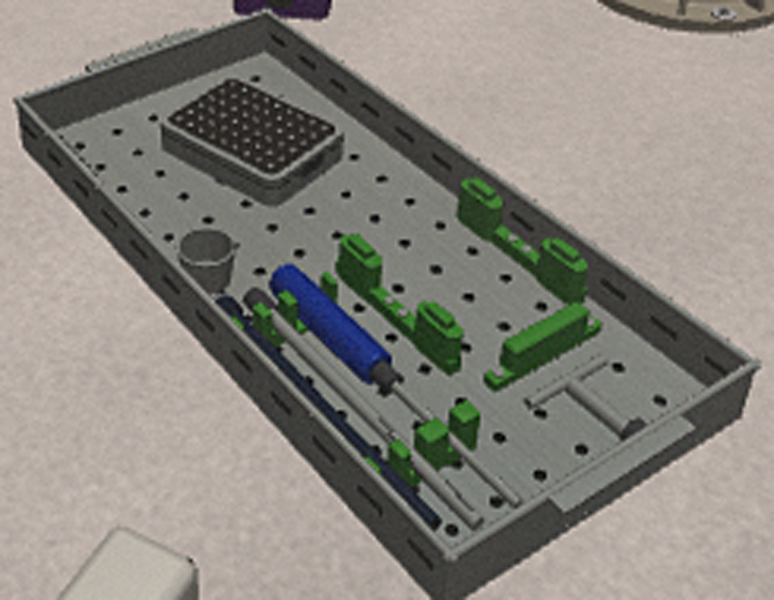

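Crop 1 confirms the case: dark perforated lid at crop (500–650, 305–410), lying askew. The bay holders are at (365,263), (258,231), (315,402) and (208,370), the bracket at (185,288). The osteotome is at about (545–750, 180–240) and the gallipot at (480,182). Crop 2 shows the same layout from the side.

My plan is to push the far long side first, which squares and centres the case, then push from the rear.

```bash
cat > meas.py <<'E'
from h import *
def top_mask(): return ctrl.get_image("top")[:,:,::-1].copy()
def case(im,box):
    """lid: dark warm pixels in box (x0,y0,x1,y1) -> world centre, size, axis angle"""
    x0,y0,x1,y1=box; c=cv2.resize(im[y0:y1,x0:x1],None,fx=4,fy=4,interpolation=cv2.INTER_CUBIC).astype(int)
    m=((c[:,:,2]-c[:,:,0])>4).astype(np.uint8)
    m=cv2.morphologyEx(m,cv2.MORPH_CLOSE,np.ones((13,13)));m=cv2.morphologyEx(m,cv2.MORPH_OPEN,np.ones((13,13)))
    k=max(cv2.findContours(m,0,1)[0],key=cv2.contourArea)[:,0,:]
    w=ray("top",(k+.5)/4-.5+[x0,y0],.036)[:,:2]
    return cv2.minAreaRect((w*1000).astype(np.float32)),k.min(0)/4+[x0,y0],k.max(0)/4+[x0,y0]
E
python3 - <<'E'
from meas import *
im=cv2.imread("pics/rawtop.png")
print(case(im,(215,165,280,215)))
f=lambda P:(np.array(P)+.5)/4.2-.5+[110,105]
print("rim",ray("top",f([(127,35),(782,212),(693,530),(18,332)]),.052)[:,:2].round(3).tolist())
print("osteo",ray("top",f([(545,180),(750,240),(655,195)]),.02)[:,:2].round(3).tolist())
print("pot",ray("top",f([(480,182)]),.03)[:,:2].round(3))
# holders: silhouette centroid ~ box centre
for n,zz in(("top",.0285),):
    for p in[(194.6,166.4),(183.2,200),(172.6,160.1),(160.9,193.5),(153,173.6)]: print(ray(n,p,zz if p[0]!=153 else .023)[0,:2].round(4))
# scene view: top slots of holders from crop2 (scale 3.159)
g=lambda P:(np.array(P)+.5)/3.159-.5+[185,160]
print("scene tops",ray("scene",g([(361,246),(482,189),(439,317),(565,250),(545,333)]),.049)[:,:2].round(4).tolist())
print("scene lid corners",ray("scene",g([(231,82),(340,131),(271,178),(166,124)]),.036)[:,:2].round(4).tolist())
E
```

```text
(((522.88525390625, -132.23776245117188), (78.84892272949219, 112.8606948852539), 0.043965715914964676), array([229., 178.]), array([264. , 202.5]))
rim [[0.768, 0.228], [0.639, -0.289], [0.392, -0.226], [0.527, 0.289]]
osteo [[0.669, -0.104], [0.625, -0.267], [0.659, -0.191]]
pot [[ 0.663 -0.053]]
[0.5974 0.04  ]
[0.4848 0.0699]
[0.6166 0.1134]
[0.5039 0.1432]
[0.5704 0.1755]
scene tops [[0.5979, 0.0371], [0.4869, 0.066], [0.6213, 0.1194], [0.5076, 0.1478], [0.5885, 0.1798]]
scene lid corners [[0.4867, -0.1873], [0.4828, -0.0712], [0.567, -0.0733], [0.5684, -0.1862]]
```

```bash
cat > st.py <<'E'
import numpy as np
from bench import ctrl
from scipy.spatial.transform import Rotation as R
a=np.radians(75.5);u=np.array([np.cos(a),np.sin(a)]);v=np.array([-u[1],u[0]])
def st():
    s=ctrl.state();p=s["tool_pos"];M=R.from_quat(s["tcp_rot"]).as_matrix()
    print("t%.2f u%.4f v%.4f z%.4f yaw(y)%.2f tilt%.2f w%.4f"%(s["t"],p[:2]@u,p[:2]@v,p[2],np.degrees(np.arctan2(M[1,1],M[0,1])),np.degrees(np.arccos(-M[2,2])),s["gripper_width"]),s["ft_force"].round(1),s["joint_pos"].round(2))
if __name__=="__main__": st()
E
python3 st.py
```

```text
t0.20 u0.5645 v-0.1078 z0.2418 yaw(y)64.69 tilt0.06 w0.0853 [ 0.  -0.2 -0.4] [0.99 0.31 0.05 1.3  0.   1.43]
```

arm_command:
  plan:
    - [[0, 0, 0, 0, 0, -0.19, 0.3], [0, 0, 0, 0, 0, -0.19, 0.3], [-0.544, -0.585, 0, 0, 0, 0, 0.3], [-0.544, -0.585, 0, 0, 0, 0, 0.3], [-0.544, -0.585, 0, 0, 0, 0, 0.3], [-0.544, -0.585, 0, 0, 0, 0, 0.3], [-0.544, -0.585, 0, 0, 0, 0, 0.3], [-0.544, -0.585, 0, 0, 0, 0, 0.3], [-0.544, -0.585, 0, 0, 0, 0, 0.3], [-0.544, -0.585, 0, 0, 0, 0, 0.3]]

```text
t: 1.45
tool_pos: [0.4293, 0.1814, 0.2423]
tcp_rot: [0.126, 0.992, 0.0, 0.0]
ft_force: [1.1, 0.6, -0.2]
gripper_width: 0.0598
grip_force: 0.0
```

arm_command:
  plan:
    - [[-0.544, -0.585, 0, 0, 0, 0, 0.3], [-0.544, -0.585, 0, 0, 0, 0, 0.3], [-0.544, -0.585, 0, 0, 0, 0, 0.3], [-0.544, -0.585, 0, 0, 0, 0, 0.3], [-0.544, -0.585, 0, 0, 0, 0, 0.3], [-0.544, -0.585, 0, 0, 0, 0, 0.3], [-0.544, -0.585, 0, 0, 0, 0, 0.3], [-0.544, -0.585, 0, 0, 0, 0, 0.3], [0, 0, 0, 0, 0, 0, 0.3], [0, 0, 0, 0, 0, 0, 0.3]]

```text
t: 2.7
tool_pos: [0.6112, -0.154, 0.2417]
tcp_rot: [0.126, 0.992, 0.0, -0.001]
ft_force: [0.1, -0.5, 0.1]
gripper_width: 0.0595
grip_force: 0.0
```

```bash
python3 st.py
```

```text
t2.70 u0.0040 v-0.6303 z0.2417 yaw(y)75.55 tilt0.10 w0.0595 [ 0.1 -0.5  0.1] [-0.37  0.43  0.21  1.35  0.   -0.12]
```

arm_command:
  plan:
    - [[0, 0, 0.7, 0, 0, 0, 0.3], [0, 0, 0.7, 0, 0, 0, 0.3], [0, 0, 0.7, 0, 0, 0, 0.3], [0, 0, 0.7, 0, 0, 0, 0.3], [0, 0, 0, 0, 0, 0, 0.3]]

```text
t: 3.32
tool_pos: [0.6084, -0.1515, 0.0713]
tcp_rot: [0.125, 0.992, 0.001, -0.004]
ft_force: [-1.0, 0.9, 0.6]
gripper_width: 0.0597
grip_force: 0.0
```

```bash
python3 - <<'E'
from st import *; import cv2
st(); s=ctrl.get_image("scene")[:,:,::-1]
cv2.imwrite("pics/d1.png",cv2.resize(s[130:280,170:370],(800,600),interpolation=cv2.INTER_CUBIC))
E
```

```text
t3.33 u0.0056 v-0.6269 z0.0713 yaw(y)75.67 tilt0.44 w0.0597 [-1.   0.9  0.6] [-0.37  0.51 -0.08  0.98  0.   -0.12]
```

View pics/d1.png

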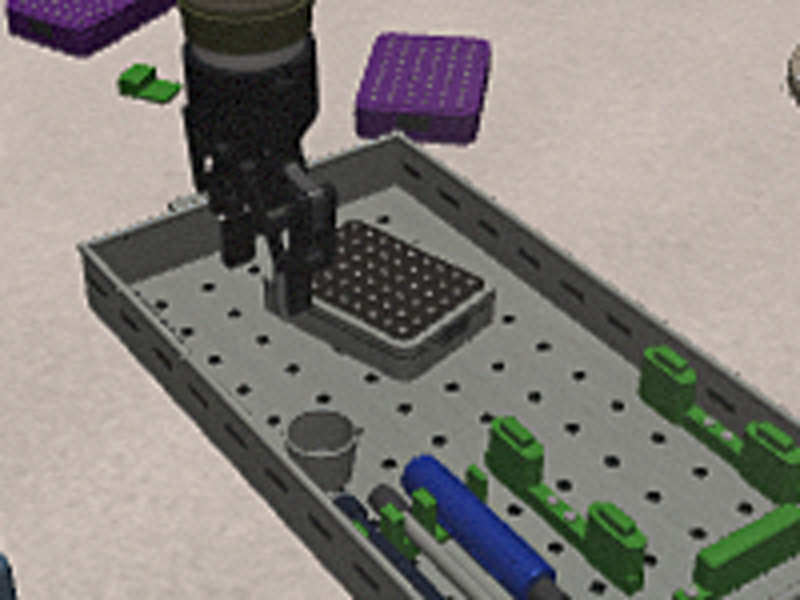

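The picture shows the fingers at (240,260) and (290,300), beyond the case's far side, with the osteotome clear of them. I'll back off slightly more and descend.

arm_command:
  plan:
    - [[-0.1, 0, 0, 0, 0, 0, 0.3], [0, 0, 0, 0, 0, 0, 0.3], [0, 0, 0.4, 0, 0, 0, 0.3], [0, 0, 0.37, 0, 0, 0, 0.3], [0, 0, 0, 0, 0, 0, 0.3], [0, 0, 0, 0, 0, 0, 0.3]]

```text
t: 4.12
tool_pos: [0.6185, -0.156, 0.0295]
tcp_rot: [0.126, 0.992, -0.0, 0.001]
ft_force: [0.2, -0.5, 0.8]
gripper_width: 0.0598
grip_force: 0.0
```

```bash
python3 st.py
```

```text
t4.12 u0.0038 v-0.6378 z0.0295 yaw(y)75.57 tilt0.11 w0.0598 [ 0.2 -0.5  0.8] [-0.37  0.56 -0.11  0.89  0.   -0.12]
```

arm_command:
  plan:
    - [[0.1, 0, 0.07, 0, 0, 0, 0.3], [0.1, 0, 0, 0, 0, 0, 0.3], [0.1, 0, 0, 0, 0, 0, 0.3], [0.1, 0, 0, 0, 0, 0, 0.3], [0.1, 0, 0, 0, 0, 0, 0.3], [0.1, 0, 0, 0, 0, 0, 0.3], [0.1, 0, 0, 0, 0, 0, 0.3], [0.1, 0, 0, 0, 0, 0, 0.3], [0.1, 0, 0, 0, 0, 0, 0.3], [0, 0, 0, 0, 0, 0, 0.3]]

```text
t: 5.38
tool_pos: [0.5644, -0.1418, 0.0239]
tcp_rot: [0.126, 0.992, 0.0, -0.0]
ft_force: [-0.3, -0.2, 0.0]
gripper_width: 0.0599
grip_force: 0.1
```

```bash
python3 - <<'E'
from st import *; import cv2
from meas import case
st(); im=ctrl.get_image("top")[:,:,::-1]; s=ctrl.get_image("scene")[:,:,::-1]
cv2.imwrite("pics/e1.png",np.hstack([cv2.resize(im[135:235,205:305],(400,400),interpolation=cv2.INTER_CUBIC),cv2.resize(s[150:250,200:300],(400,400),interpolation=cv2.INTER_CUBIC)]))
E
```

```text
t5.38 u0.0040 v-0.5820 z0.0239 yaw(y)75.57 tilt0.06 w0.0599 [-0.3 -0.2  0. ] [-0.38  0.48 -0.27  0.82  0.   -0.13]
```

View pics/e1.png

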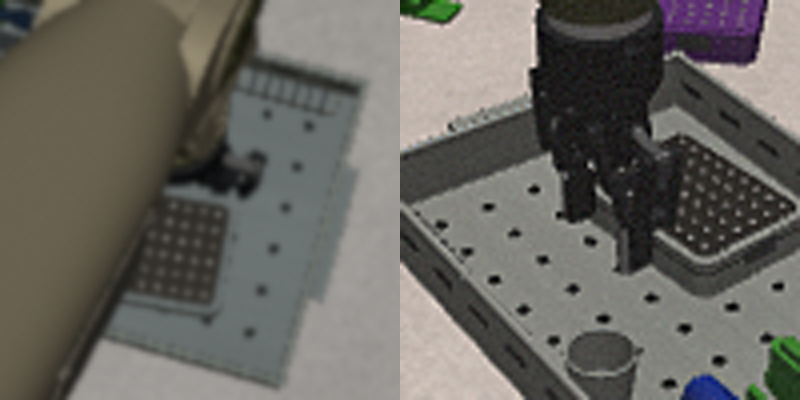

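The left half (top view) shows the case turned partway, with its rear-far edge against a finger at (235,175). The right half shows both fingers along the far side. I'll finish the sideways push, back off, rise, and move clear for measuring.

arm_command:
  plan:
    - [[0.1, 0, 0, 0, 0, 0, 0.3], [0.1, 0, 0, 0, 0, 0, 0.3], [0, 0, 0, 0, 0, 0, 0.3], [0, 0, 0, 0, 0, 0, 0.3]]

```text
t: 5.98
tool_pos: [0.5531, -0.1389, 0.0238]
tcp_rot: [0.126, 0.992, 0.0, -0.0]
ft_force: [0.2, -1.4, -0.2]
gripper_width: 0.0598
grip_force: 0.0
```

```bash
python3 st.py
```

```text
t5.97 u0.0040 v-0.5703 z0.0238 yaw(y)75.57 tilt0.06 w0.0598 [ 0.2 -1.4 -0.2] [-0.39  0.46 -0.3   0.81  0.   -0.14]
```

arm_command:
  plan:
    - [[-0.3, 0, 0, 0, 0, 0, 0.3], [0, 0, -0.2, 0, 0, 0, 0.3], [0, 0, -0.6, 0, 0, 0, 0.3], [0, 0, -0.6, 0, 0, 0, 0.3], [0, -0.8, 0, 0, 0, 0.3, 0.3], [0, -0.8, 0, 0, 0, 0.3, 0.3], [0, 0, 0, 0, 0, 0, 0.3]]

```text
t: 6.85
tool_pos: [0.5389, -0.2369, 0.1087]
tcp_rot: [0.275, 0.962, -0.0, 0.0]
ft_force: [0.1, 1.2, 0.3]
gripper_width: 0.0598
grip_force: 0.0
```

```bash
python3 - <<'E'
from st import *; import cv2
from meas import case
st(); im=ctrl.get_image("top")[:,:,::-1]; s=ctrl.get_image("scene")[:,:,::-1]
cv2.imwrite("pics/rt2.png",im);cv2.imwrite("pics/rs2.png",s)
cv2.imwrite("pics/f1.png",np.hstack([cv2.resize(im[135:235,205:305],(400,400),interpolation=cv2.INTER_CUBIC),cv2.resize(s[150:250,220:320],(400,400),interpolation=cv2.INTER_CUBIC)]))
E
```

```text
t6.85 u-0.0944 v-0.5811 z0.1087 yaw(y)58.11 tilt0.03 w0.0598 [0.1 1.2 0.3] [-0.55  0.41 -0.15  1.01 -0.    0.01]
```

View pics/f1.png

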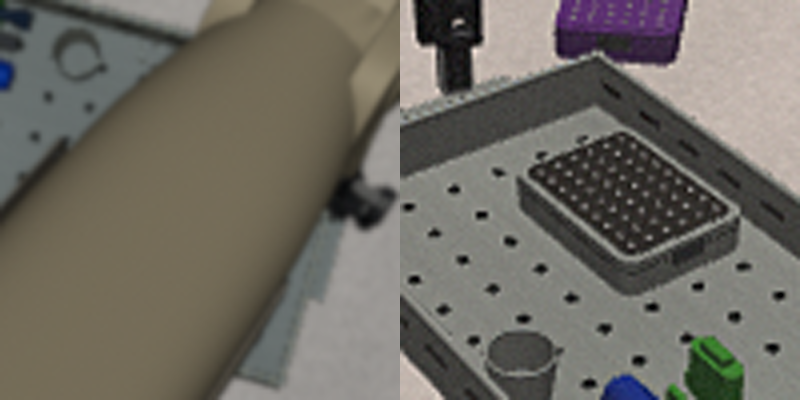

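The top view is hidden by the arm. The scene view is clear: the case lies flat and its lid corners are at (527,178), (620,132), (738,208) and (633,258) in the picture. I'll measure the lid in the scene view.

```bash
cat > sc.py <<'E'
from h import *
from st import u,v
def scene_case(s,box):
    x0,y0,x1,y1=box; c=cv2.resize(s[y0:y1,x0:x1],None,fx=4,fy=4,interpolation=cv2.INTER_CUBIC).astype(int)
    m=((c[:,:,2]-c[:,:,0])>8).astype(np.uint8)
    m=cv2.morphologyEx(m,cv2.MORPH_CLOSE,np.ones((13,13)));m=cv2.morphologyEx(m,cv2.MORPH_OPEN,np.ones((13,13)))
    k=max(cv2.findContours(m,0,1)[0],key=cv2.contourArea)[:,0,:]
    w=ray("scene",(k+.5)/4-.5+[x0,y0],.036)[:,:2]; r=cv2.minAreaRect((w*1000).astype(np.float32))
    c=np.array(r[0])/1000; print(np.round(r[1],1),"ang%.2f"%r[2],"u%.4f v%.4f"%(c@u,c@v), k.min(0)/4+[x0,y0],k.max(0)/4+[x0,y0])
if __name__=="__main__":
    # reference: before the push (expect u.0045 v-.5404, ang 0)
    scene_case(cv2.imread("pics/rawscene.png"),(230,180,300,222))
    scene_case(cv2.imread("pics/rs2.png"),(245,178,310,219))
E
python3 sc.py
```

```text
[129.9 111.6] ang84.63 u0.0002 v-0.5293 [243.  183.5] [291.75 211.5 ]
[122.5  92.3] ang80.56 u0.0114 v-0.5084 [260.25 185.  ] [299.5  209.75]
```

```bash
python3 - <<'E'
from sc import *
g=lambda P:(np.array(P)-[400,0]+.5)/4-.5+[220,150]
E=ray("scene",g([(530,180),(625,253),(632,135),(733,203),(530,172),(612,134),(645,254),(733,212)]),.036)[:,:2]
for i in range(0,8,2):
    d=E[i+1]-E[i];m=(E[i]+E[i+1])/2;print("ang%.1f mid u%.4f v%.4f"%(np.degrees(np.arctan2(d[1],d[0])),m@u,m@v))
s=cv2.imread("pics/rs2.png")
c=cv2.resize(s[175:222,240:312],None,fx=4,fy=4,interpolation=cv2.INTER_CUBIC).astype(int)
d=c[:,:,2]-c[:,:,0];print(np.percentile(d,[10,50,90]))
for t in(8,14,20):
    m=cv2.GaussianBlur(d.astype(np.float32),(0,0),4)>t
    k=max(cv2.findContours(m.astype(np.uint8),0,1)[0],key=cv2.contourArea)[:,0,:]
    w=ray("scene",(k+.5)/4-.5+[240,175],.036)[:,:2]; r=cv2.minAreaRect((w*1000).astype(np.float32));q=np.array(r[0])/1000
    print(t,np.round(r[1],1),round(r[2],1),(q@u).round(4),(q@v).round(4))
E
```

```text
ang78.5 mid u0.0181 v-0.5516
ang79.1 mid u0.0137 v-0.4640
ang170.6 mid u-0.0432 v-0.5135
ang168.3 mid u0.0745 v-0.5032
[2. 5. 9.]
8 [91.1 70.7] 40.4 -0.0023 -0.4177
14 [85.3 66.5] 40.4 -0.0035 -0.4143
20 [65.  57.3] 40.4 -0.0092 -0.4047
```

arm_command:
  plan:
    - [[0, 0, 0, 0, 0, 0.362, 0.41], [0, 0, 0, 0, 0, 0.362, 0.41], [0, 0, 0, 0, 0, 0.362, 0.41], [0, 0, 0, 0, 0, 0.362, 0.41], [0, 0, 0, 0, 0, 0.362, 0.41], [0, 0, 0, 0, 0, 0.362, 0.41], [0, 0, 0, 0, 0, 0.362, 0.41], [0.16, -0.58, 0, 0, 0, 0, 0.41], [0.16, -0.58, 0, 0, 0, 0, 0.41], [0, 0, 0, 0, 0, 0, 0.41]]

```text
t: 8.2
tool_pos: [0.4751, -0.1955, 0.1076]
tcp_rot: [0.788, 0.615, -0.0, -0.002]
ft_force: [1.1, -0.7, 0.5]
gripper_width: 0.0502
grip_force: 0.0
```

```bash
python3 - <<'E'
from st import *; import cv2
st(); im=ctrl.get_image("top")[:,:,::-1]; s=ctrl.get_image("scene")[:,:,::-1]
cv2.imwrite("pics/rt3.png",im);cv2.imwrite("pics/rs3.png",s)
E
```

```text
t8.20 u-0.0703 v-0.5089 z0.1076 yaw(y)-14.04 tilt0.21 w0.0502 [ 1.1 -0.7  0.5] [-0.55  0.28 -0.34  0.95  0.    1.27]
```

arm_command:
  plan:
    - [[-0.1, 0.03, 0, 0, 0, 0.016, 0.41], [0, 0, 0.5, 0, 0, 0, 0.41], [0, 0, 0.5, 0, 0, 0, 0.41], [0, 0, 0.37, 0, 0, 0, 0.41], [0, 0, 0, 0, 0, 0, 0.41], [0, 0, 0, 0, 0, 0, 0.41]]

```text
t: 9.05
tool_pos: [0.4788, -0.2056, 0.0263]
tcp_rot: [0.792, 0.611, 0.0, 0.0]
ft_force: [-0.5, -0.0, 0.0]
gripper_width: 0.0505
grip_force: 0.0
```

```bash
python3 st.py
```

```text
t9.05 u-0.0792 v-0.5150 z0.0263 yaw(y)-14.68 tilt0.06 w0.0505 [-0.5 -0.   0. ] [-0.56  0.38 -0.43  0.76  0.    1.27]
```

arm_command:
  plan:
    - [[0, -0.065, 0.03, 0, 0, -0.006, 0.41], [0.1, 0, 0, 0, 0, 0, 0.41], [0.1, 0, 0, 0, 0, 0, 0.41], [0.1, 0, 0, 0, 0, 0, 0.41], [0.1, 0, 0, 0, 0, 0, 0.41], [0.1, 0, 0, 0, 0, 0, 0.41], [0.1, 0, 0, 0, 0, 0, 0.41], [0.1, 0, 0, 0, 0, 0, 0.41], [0.1, 0, 0, 0, 0, 0, 0.41], [0, 0, 0, 0, 0, 0, 0.41]]

```text
t: 10.3
tool_pos: [0.4864, -0.1567, 0.0238]
tcp_rot: [0.79, 0.613, 0.001, -0.0]
ft_force: [0.6, -1.6, 0.6]
gripper_width: 0.0502
grip_force: 0.6
```

```bash
python3 - <<'E'
from st import *; import cv2
st(); s=ctrl.get_image("scene")[:,:,::-1]; cv2.imwrite("pics/rs4.png",s)
cv2.imwrite("pics/g1.png",cv2.resize(s[170:290,230:390],(800,600),interpolation=cv2.INTER_CUBIC))
E
```

```text
t10.30 u-0.0299 v-0.5101 z0.0238 yaw(y)-14.45 tilt0.07 w0.0502 [ 0.6 -1.6  0.6] [-0.47  0.37 -0.46  0.74  0.    1.35]
```

View pics/g1.png

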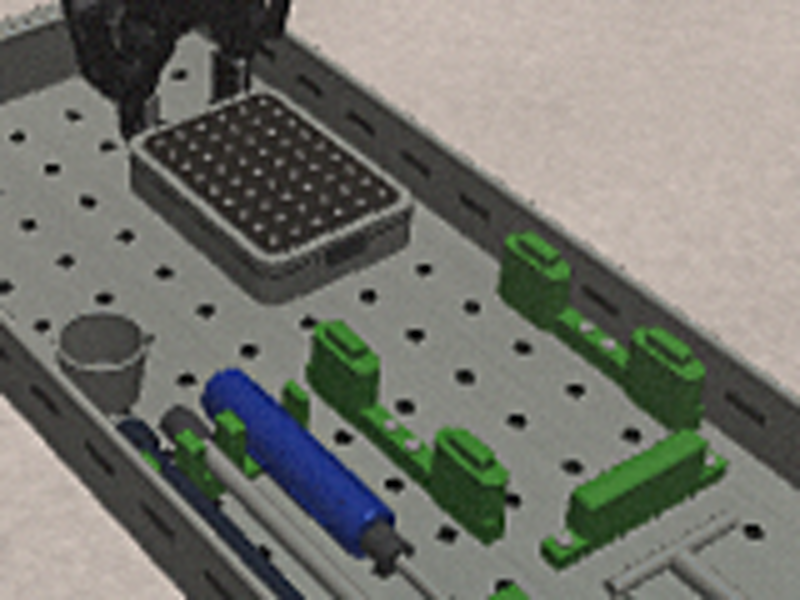

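The scene crop shows the case against both fingers, flat, heading for the entry holders at (343,345) and (537,260). I'll measure its edges against the holders in this same view.

```bash
python3 - <<'E'
from sc import *
g=lambda P:(np.array(P)+.5)/5-.5+[230,170]
def show(n,P,z):
    E=ray("scene",g(P),z)[:,:2]
    for i in range(0,len(P),2):
        d=E[i+1]-E[i];m=(E[i]+E[i+1])/2;print(n,"ang%.1f mid u%.4f v%.4f"%(np.degrees(np.arctan2(d[1],d[0])),m@u,m@v))
show("rim far/near/front/rear",[(135,160),(255,255),(285,97),(402,185),(285,262),(405,208),(140,142),(250,97)],.036)
show("lid far/near",[(148,150),(265,245),(275,97),(395,185)],.036)
show("holder tops E-far,E-near,I-far,I-near",[(318,328),(373,365),(508,238),(565,278),(440,435),(500,478),(635,332),(697,374)],.049)
E
python3 - <<'E'
import sys; sys.path.insert(0,'.')
E
```

```text
rim far/near/front/rear ang78.0 mid u0.0505 v-0.5597
rim far/near/front/rear ang75.9 mid u0.0476 v-0.4633
rim far/near/front/rear ang165.8 mid u0.1123 v-0.5115
rim far/near/front/rear ang166.3 mid u-0.0114 v-0.5150
lid far/near ang77.0 mid u0.0469 v-0.5502
lid far/near ang76.7 mid u0.0450 v-0.4670
holder tops E-far,E-near,I-far,I-near ang83.3 mid u0.1887 v-0.5729
holder tops E-far,E-near,I-far,I-near ang77.5 mid u0.1899 v-0.4600
holder tops E-far,E-near,I-far,I-near ang81.8 mid u0.2730 v-0.5734
holder tops E-far,E-near,I-far,I-near ang78.8 mid u0.2725 v-0.4592
```

arm_command:
  plan:
    - [[0.1, 0, 0, 0, 0, 0, 0.41], [0.1, 0, 0, 0, 0, 0, 0.41], [0.1, 0, 0, 0, 0, 0, 0.41], [0.1, 0, 0, 0, 0, 0, 0.41], [0.1, 0, 0, 0, 0, 0, 0.41], [0.1, 0, 0, 0, 0, 0, 0.41], [0.1, 0, 0, 0, 0, 0, 0.41], [0.1, 0, 0, 0, 0, 0, 0.41], [0.1, 0, 0, 0, 0, 0, 0.41], [0.05, 0, 0, 0, 0, 0, 0.41]]

```text
t: 11.6
tool_pos: [0.5004, -0.1018, 0.0239]
tcp_rot: [0.791, 0.612, 0.0, -0.0]
ft_force: [-0.4, -2.2, -1.2]
gripper_width: 0.0504
grip_force: 0.8
```

arm_command:
  plan:
    - [[0.08, 0, 0, 0, 0, 0, 0.41], [0.08, 0, 0, 0, 0, 0, 0.41], [0.08, 0, 0, 0, 0, 0, 0.41], [0.08, 0, 0, 0, 0, 0, 0.41], [0.08, 0, 0, 0, 0, 0, 0.41]]

```text
t: 12.22
tool_pos: [0.5064, -0.0787, 0.0239]
tcp_rot: [0.791, 0.612, 0.0, -0.0]
ft_force: [0.1, -1.9, -2.0]
gripper_width: 0.0506
grip_force: 0.9
```

```bash
python3 - <<'E'
from st import *; import cv2
st(); s=ctrl.get_image("scene")[:,:,::-1]; cv2.imwrite("pics/rs5.png",s)
cv2.imwrite("pics/g2.png",cv2.resize(s[180:290,250:390],(764,600),interpolation=cv2.INTER_CUBIC))
E
```

```text
t12.22 u0.0506 v-0.5100 z0.0239 yaw(y)-14.50 tilt0.01 w0.0506 [ 0.1 -1.9 -2. ] [-0.31  0.37 -0.45  0.75  0.    1.51]
```

View pics/g2.png

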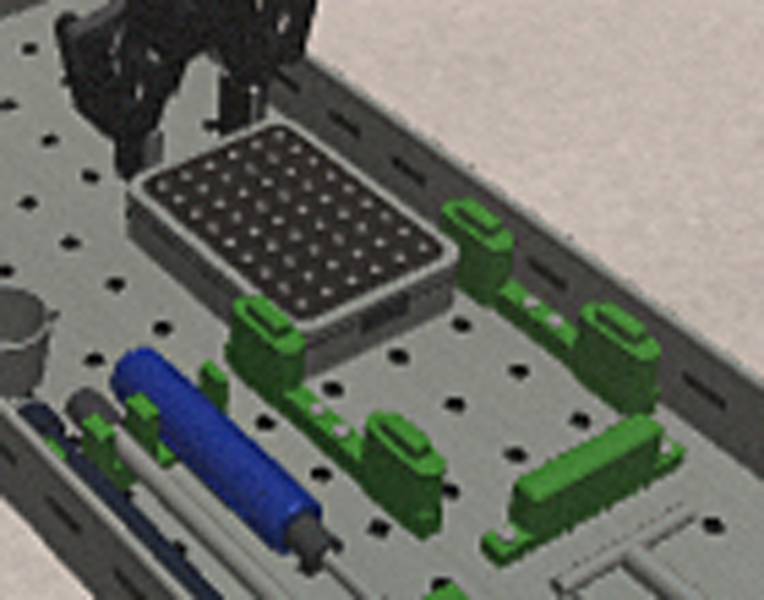

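The front end has entered the entry pair between the holders at (268,345) and (480,250), straight and without resistance. I'll continue.

arm_command:
  plan:
    - [[0.08, 0, 0, 0, 0, 0, 0.41], [0.08, 0, 0, 0, 0, 0, 0.41], [0.08, 0, 0, 0, 0, 0, 0.41], [0.08, 0, 0, 0, 0, 0, 0.41], [0.08, 0, 0, 0, 0, 0, 0.41], [0.08, 0, 0, 0, 0, 0, 0.41], [0.08, 0, 0, 0, 0, 0, 0.41], [0.08, 0, 0, 0, 0, 0, 0.41]]

```text
t: 13.28
tool_pos: [0.5161, -0.0416, 0.0239]
tcp_rot: [0.791, 0.612, 0.0, 0.0]
ft_force: [-0.2, -3.4, -1.0]
gripper_width: 0.0501
grip_force: 1.2
```

arm_command:
  plan:
    - [[0.08, 0, 0, 0, 0, 0, 0.41], [0.08, 0, 0, 0, 0, 0, 0.41], [0.08, 0, 0, 0, 0, 0, 0.41], [0.08, 0, 0, 0, 0, 0, 0.41], [0.08, 0, 0, 0, 0, 0, 0.41], [0.08, 0, 0, 0, 0, 0, 0.41]]

```text
t: 14.02
tool_pos: [0.5233, -0.0137, 0.0239]
tcp_rot: [0.791, 0.612, 0.0, 0.0]
ft_force: [-0.4, -3.4, 1.8]
gripper_width: 0.0501
grip_force: 1.4
```

```bash
python3 st.py
```

```text
t14.03 u0.1177 v-0.5100 z0.0239 yaw(y)-14.50 tilt0.00 w0.0501 [-0.4 -3.4  1.8] [-0.18  0.39 -0.43  0.76 -0.    1.64]
```

arm_command:
  plan:
    - [[0.08, 0, 0, 0, 0, 0, 0.41], [0.08, 0, 0, 0, 0, 0, 0.41], [0.08, 0, 0, 0, 0, 0, 0.41], [0.08, 0, 0, 0, 0, 0, 0.41], [0.08, 0, 0, 0, 0, 0, 0.41], [0.08, 0, 0, 0, 0, 0, 0.41], [0.08, 0, 0, 0, 0, 0, 0.41]]

```text
t: 14.9
tool_pos: [0.5317, 0.0188, 0.0239]
tcp_rot: [0.791, 0.612, 0.0, 0.0]
ft_force: [-1.6, -3.4, 0.9]
gripper_width: 0.0504
grip_force: 1.7
```

arm_command:
  plan:
    - [[0.04, 0, 0, 0, 0, 0, 0.41], [0.04, 0, 0, 0, 0, 0, 0.41]]

```text
t: 15.15
tool_pos: [0.5328, 0.0233, 0.0239]
tcp_rot: [0.791, 0.612, -0.0, 0.0]
ft_force: [-0.5, -3.3, 2.3]
gripper_width: 0.0505
grip_force: 1.7
```

arm_command:
  plan:
    - [[0.03, 0, 0, 0, 0, 0, 0.41], [0.03, 0, 0, 0, 0, 0, 0.41]]

```text
t: 15.4
tool_pos: [0.5338, 0.0267, 0.024]
tcp_rot: [0.791, 0.612, 0.0, 0.0]
ft_force: [-1.2, -3.3, 0.9]
gripper_width: 0.0503
grip_force: 1.8
```

```bash
python3 st.py
```

```text
t15.40 u0.1595 v-0.5101 z0.0240 yaw(y)-14.50 tilt0.01 w0.0503 [-1.2 -3.3  0.9] [-0.1   0.4  -0.4   0.77  0.    1.72]
```

Not yet at the stop; I'll continue in small steps until the force rises.

arm_command:
  plan:
    - [[0.03, 0, 0, 0, 0, 0, 0.41], [0.03, 0, 0, 0, 0, 0, 0.41]]

```text
t: 15.65
tool_pos: [0.5343, 0.029, 0.0239]
tcp_rot: [0.791, 0.612, -0.001, 0.001]
ft_force: [-3.0, -10.7, 3.6]
gripper_width: 0.0502
grip_force: 6.0
```

arm_command:
  plan:
    - [[0.02, 0, 0, 0, 0, 0, 0.41], [0.02, 0, 0, 0, 0, 0, 0.41]]

```text
t: 15.9
tool_pos: [0.5343, 0.029, 0.024]
tcp_rot: [0.791, 0.612, -0.003, 0.003]
ft_force: [-5.3, -18.5, 6.0]
gripper_width: 0.0507
grip_force: 9.7
```

The tool has stopped and the force has risen to 19 N, so the case is on the stop. I'll back off, rise, and look.

arm_command:
  plan:
    - [[-0.1, 0, 0, 0, 0, 0, 0.41], [-0.2, 0, 0, 0, 0, 0, 0.41], [-0.2, 0, 0, 0, 0, 0, 0.41], [0, 0, -0.5, 0, 0, 0, 0.41], [0, 0, -0.6, 0, 0, 0, 0.41], [-0.8, 0, -0.6, 0, 0, 0, 0.41], [-0.8, 0, 0, 0, 0, 0, 0.41], [0, 0, 0, 0, 0, 0, 0.41]]

```text
t: 16.9
tool_pos: [0.5033, -0.0923, 0.1265]
tcp_rot: [0.792, 0.61, 0.0, 0.001]
ft_force: [-0.6, 0.1, -0.8]
gripper_width: 0.0505
grip_force: 0.0
```

```bash
python3 - <<'E'
from st import *; import cv2
st(); s=ctrl.get_image("scene")[:,:,::-1]
cv2.imwrite("pics/z1.png",cv2.resize(s[180:330,230:430],(800,600),interpolation=cv2.INTER_CUBIC))
E
```

```text
t16.90 u0.0366 v-0.5104 z0.1265 yaw(y)-14.76 tilt0.08 w0.0505 [-0.6  0.1 -0.8] [-0.34  0.26 -0.32  0.99  0.    1.49]
```

View pics/z1.png

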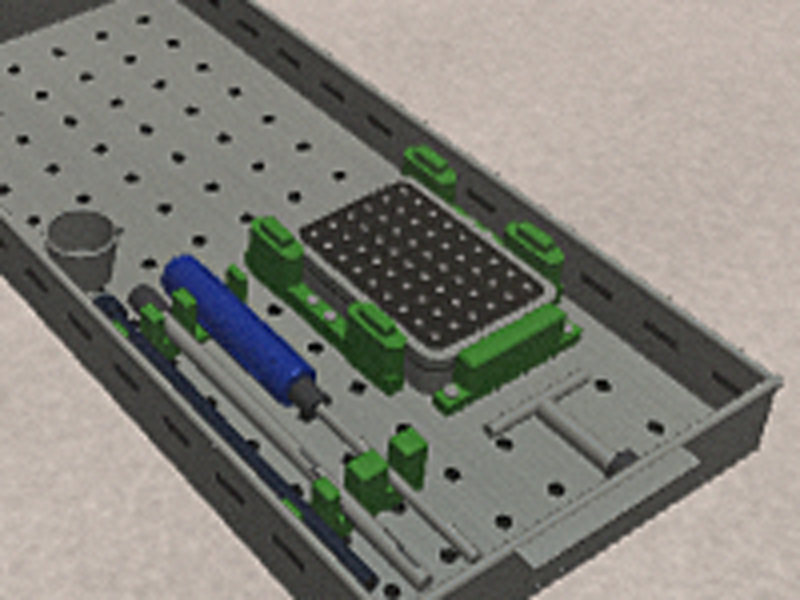

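The case sits in the bay between both holder pairs, with its front end against the bracket at (510,350). The other instruments in view are where they were.

```bash
python3 -c "
from bench import ctrl; print(ctrl.sign_off())"
```

```text
the job is handed in; nothing more can be done
None
```

The drill case was squared up and pushed along the tray floor through both holder pairs until it rested against the end bracket; I then backed the arm clear and handed the job in at about 17 s of the 48 s allowed.

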